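# Line up a dye series from palest to darkest

### The job

Line up the four blue bobbins on the wooden sample board in order of shade: the palest on the disc with one dot, the next darker on two dots, then three, and the darkest on four, each standing upright in the middle of its disc. Leave the yellow jar and the red spool among them where they stand.

Things in the scene. Friction and masses are not known exactly. Their poses are not given: they have to be found in the camera images.
- bobbin_pale: loose upright bobbin of dyed thread, the palest: very pale blue. Round, 78 mm high: wooden foot 46 mm across and 5 mm thick, thread winding 42 mm across from 5 to 58 mm up, then a bare cardboard tube 18 mm across to the top. 0.08 kg. Origin: centre of its underside, z up along its axis.
- bobbin_light: loose upright bobbin of dyed thread, the second palest: light sky blue. Round, 78 mm high: wooden foot 46 mm across and 5 mm thick, thread winding 42 mm across from 5 to 58 mm up, then a bare cardboard tube 18 mm across to the top. 0.08 kg. Origin: centre of its underside, z up along its axis.
- bobbin_mid: loose upright bobbin of dyed thread, the second darkest: full mid blue. Round, 78 mm high: wooden foot 46 mm across and 5 mm thick, thread winding 42 mm across from 5 to 58 mm up, then a bare cardboard tube 18 mm across to the top. 0.08 kg. Origin: centre of its underside, z up along its axis.
- bobbin_dark: loose upright bobbin of dyed thread, the darkest: very dark navy, nearly black. Round, 78 mm high: wooden foot 46 mm across and 5 mm thick, thread winding 42 mm across from 5 to 58 mm up, then a bare cardboard tube 18 mm across to the top. 0.08 kg. Origin: centre of its underside, z up along its axis.
- mark_1: flat white disc 56 mm across, with one black dot beside it: place 1 of four, 75 mm apart in a row on a fixed wooden board 300 x 96 x 14 mm lying at any angle; red strip on this end of the board. Origin: centre of its underside; its top, where the bobbin stands, is 3 mm higher, 17 mm above the table. y runs along the row to higher dot counts, x across it, away from the dots.
- mark_2: flat white disc 56 mm across, with two black dots beside it: place 2 of four, 75 mm apart in a row on a fixed wooden board 300 x 96 x 14 mm lying at any angle. Origin: centre of its underside; its top, where the bobbin stands, is 3 mm higher, 17 mm above the table. y runs along the row to higher dot counts, x across it, away from the dots.
- mark_3: flat white disc 56 mm across, with three black dots beside it: place 3 of four, 75 mm apart in a row on a fixed wooden board 300 x 96 x 14 mm lying at any angle. Origin: centre of its underside; its top, where the bobbin stands, is 3 mm higher, 17 mm above the table. y runs along the row to higher dot counts, x across it, away from the dots.
- mark_4: flat white disc 56 mm across, with four black dots beside it: place 4 of four, 75 mm apart in a row on a fixed wooden board 300 x 96 x 14 mm lying at any angle. Origin: centre of its underside; its top, where the bobbin stands, is 3 mm higher, 17 mm above the table. y runs along the row to higher dot counts, x across it, away from the dots.
- yellow_jar: bystander: loose round jar with a yellow body and a flat white cap (all that shows from straight above), 48 mm across, 66 mm high, 0.06 kg, standing among the bobbins; to be left alone. Origin: centre of its underside.
- red_spool: bystander: loose wooden spool of red thread (from straight above its plain wooden end shows), 31 mm across, 44 mm high, 0.025 kg, standing among the bobbins; to be left alone. Origin: centre of its underside.

How it is judged (in metres and radians):
At the end, for the whole second after the job is handed in: Every bobbin stands upright (within 0.1 rad), at rest on its own disc, its axis within 12 mm of the disc's centre: palest on one dot, second palest on two, second darkest on three, darkest on four. The yellow jar and the red spool stand upright within 20 mm of where they were (horizontal distance between bobbin_pale and mark_1 below 0.012 m and z of bobbin_pale in the frame of mark_1 between 0 and 0.007 m and angle between each of bobbin_pale, bobbin_light, bobbin_mid, bobbin_dark's own z axis and vertical below 0.1 rad and linear speed of each of bobbin_pale, bobbin_light, bobbin_mid, bobbin_dark below 0.02 m/s and angular speed of each of bobbin_pale, bobbin_light, bobbin_mid, bobbin_dark below 0.2 rad/s and horizontal distance between bobbin_light and mark_2 below 0.012 m and z of bobbin_light in the frame of mark_2 between 0 and 0.007 m and horizontal distance between bobbin_mid and mark_3 below 0.012 m and z of bobbin_mid in the frame of mark_3 between 0 and 0.007 m and horizontal distance between bobbin_dark and mark_4 below 0.012 m and z of bobbin_dark in the frame of mark_4 between 0 and 0.007 m and distance of each of yellow_jar, red_spool from where it was at the start of the episode below 0.02 m and angle between each of yellow_jar, red_spool's own z axis and vertical below 0.15 rad); the robot touches nothing.
It fails at once if the yellow jar is shoved or knocked over (distance of yellow_jar from where it was at the start of the episode above 0.02 m or angle between yellow_jar's own z axis and vertical above 0.3 rad).
It fails at once if the red spool is shoved or knocked over (distance of red_spool from where it was at the start of the episode above 0.02 m or angle between red_spool's own z axis and vertical above 0.3 rad).
It also fails if it takes over 106 s, if anything falls off the work surface, if the arm or the gripper's body presses on something with over 40 N, if the wrist force passes 120 N, or if a joint passes its speed limit or range.

### The arm

A 6-joint arm with a two-finger parallel gripper is mounted at the origin on a cart in front of the work surface, level with it; the furniture and walls round the work are solid. World frame = base frame: x ahead of the robot, y to its left, z up, the work surface at z = 0. Lengths are in mm, angles in rad, forces in N, time in s.
With the tool pointing down it reaches from about 350 to 875 mm from the base axis. Payload 4.2 kg.
Tool frame: the origin (TCP) lies midway between the tips of the shut fingers; the grasp point (between the pads) lies 19 mm behind it (arm.hold_point_z is the distance from the TCP to the grasp point, in mm); z points along the fingers, y is the line along which they close (so a half turn about z gives the same grasp; the last joint's range is limited). The gripper opens to 85 mm and grips with 20 to 120 N. Pads are 22 mm wide; open, the fingers measure 114 mm over their backs; the gripper's body (76 mm by 85 mm) begins 54 mm behind the grasp point. The pads swing forward as they close: fully open they stand 13 mm farther back than shut.
Start: joints at [-0.931, 0.385, 0.008, 0, -1.194, -0.259], TCP at [232.303, -580.202, 231.312] pointing down, gripper open.
Joint ranges: [-3.14, 3.14], [-1.21, 2.06], [-1.07, 1.41], [-3.16, 2.05], [-2.99, -0.16], [-3.1, 3.1]. Speed limits (rad/s): [2.79, 2.79, 3.14, 3.14, 3.14, 3.14].

### API

Orientations are given as a unit quaternion [x, y, z, w].
In Python, from bench import arm, vision gives the robot as it stands. The module is installed in compiled form; this text tells all that it offers.
- The arm moves only by the tool servo_tool, never from a script. Its argument "plan" is a list of rows, each a list of 7 numbers: the shift along the world's x, y, z each as a share of 300 mm, from -1 to 1, then the turn, a rotation vector about the world's x, y, z each as a share of 2 rad, from -1 to 1, then the opening, from 0 (shut) to 1 (fully open). A call has 1 to 20 rows; each row shifts and turns the commanded pose from where the row before left it; what a row does not reach is not made up. A row lasts 1/8 s, in which the tool goes at most 62.5 mm and 10.7 degrees, less where a joint would pass 70% of its speed; a pose out of reach is approached as far as the arm can. A call with a number of a shift or a turn outside -1 to 1 is refused whole. A call with a gripper value outside its range is refused whole. The fingers move at their own pace and stop on an object; the grip force is fixed at half the most. Time passes only in rows, so rows that do not move let the fingers close. It gives the time, the measured TCP pose, the force, the opening and the grip force at its end, in the units of the state.
- arm.read_state(): the state, without advancing time (a new reading comes with each control period).
- vision.get_image(name): name is "side" or "top"; returns a dict with "image" (400x640x3 uint8, red, green, blue), "z_map" (400x640 float32, mm along the optical axis (not along the pixel's ray), 0 where there is no reading), "K" (3x3 intrinsics, pixels), "world_to_cam" (4x4, takes a point from world to camera coordinates). Camera axes: x right, y down, z forward; pixel columns grow to the right and rows downward; lengths in mm; the calibration is good to about 2 mm. A picture is of the moment at which its call begins.
- arm.job_done(): hands the job in; it is judged then, once.
The state is a dict: "clock": time; "joints": joint angles; "joint_vel": joint speeds; "joint_efforts": joint torques, N m; "position": TCP position; "ee_rot": TCP orientation; "contact_force": force on the tool from outside, world axes, zero at the start; "wrist_torque": the same for the moment, N m; "gripper_width": finger opening in mm; "grasp_force": force on a finger pad.
Only numpy, scipy, OpenCV 4.12 (cv2) and the standard library are available. Lean on these libraries where they do the work, as an engineer would, in place of code of your own. Each camera call takes 0.05 s, during which the arm holds its last target. There are 200 camera calls.

## Working session

There is one attempt and no reset: what is moved stays moved. The work goes in short steps, Python scripts to look and compute and a tool call to move; the robot and the scene stay as the last step left them, time stands still between calls to the robot, and variables do not carry over. Pictures are saved under pics/ and viewed, at most 14 in all, crops included, and the job is handed in when it is done.

Besides the shell and the picture viewer there is one more tool, called after "Request:" as name([rows], argument=value, ...), one row to a line, values as JSON. servo_tool: Moves the arm, as the interface text tells. Its arguments: {"type":"object","properties":{"plan":{"type":"array"}},"required":["plan"]}

```bash
mkdir -p pics
cat > h.py <<'E'
import numpy as np, cv2
from bench import arm, vision
def grab(n):
    d=vision.get_image(n); return d
def save(d,f): cv2.imwrite(f,cv2.cvtColor(d["image"],cv2.COLOR_RGB2BGR))
def ray(d,u,v,z):
    T=np.array(d["world_to_cam"]);R,t=T[:3,:3],T[:3,3];c=-R.T@t
    r=R.T@np.linalg.inv(d["K"])@np.array([u,v,1.]); return c+r*(z-c[2])/r[2]
E
python3 - <<'E'
from h import *
for n in("top","side"):
    d=grab(n);save(d,f"pics/{n}0.png");np.savez(f"{n}0.npz",**d);T=d["world_to_cam"];print(n,-T[:3,:3].T@T[:3,3],T[:3,:3].round(2).tolist(),d["K"][0])
print(arm.read_state(),arm.hold_point_z)
E
```

```text
top [385.56687444   7.62081823 977.47640645] [[-0.01, -1.0, -0.0], [-0.98, 0.01, -0.17], [0.17, 0.0, -0.99]] [388.92639167   0.         314.85121087]
side [  173.09099978 -1096.1662843    657.20893224] [[0.95, -0.32, -0.02], [-0.17, -0.45, -0.88], [0.27, 0.84, -0.48]] [422.74068408   0.         321.33450695]
{'clock': 0.1, 'joints': array([-9.31413613e-01,  3.85443967e-01,  6.79299221e-03, -4.30230139e-04,
       -1.19399059e+00, -2.58632098e-01]), 'joint_vel': array([ 0.00052479, -0.00213717,  0.00308696,  0.00286268,  0.00059209,
        0.001557  ]), 'joint_efforts': array([ 3.01748842e-04, -3.93317127e+01,  1.88929510e+01,  4.19799015e+00,
       -2.57104533e-03,  1.00559356e-05]), 'position': array([ 232.1090929 , -579.75535564,  230.36515992]), 'ee_rot': array([-1.89149447e-01,  9.81947858e-01,  9.17961886e-04, -2.20352307e-04]), 'contact_force': array([-0.24635166,  0.1118055 , -0.19523821]), 'wrist_torque': array([-0.02940118,  0.03621593,  0.03923164]), 'grasp_force': 0.0, 'gripper_width': 85.09929482020634} 18.700000000000003
```

View pics/top0.png

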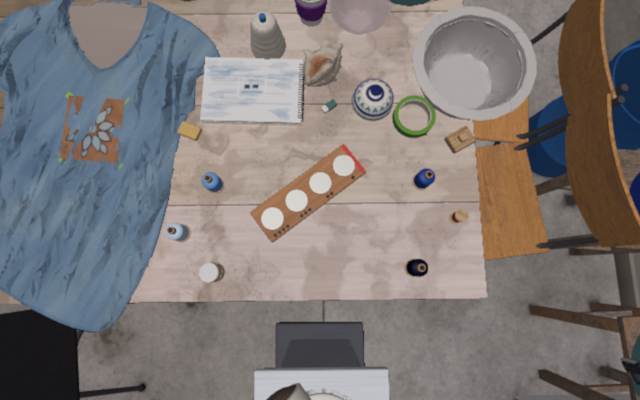

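View pics/side0.png

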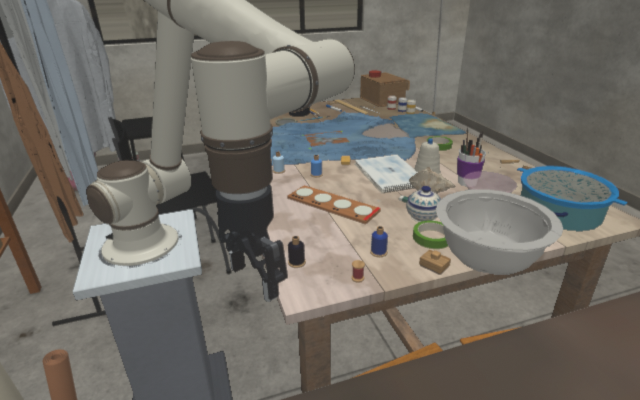

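```bash
cat >> h.py <<'E'
def cloud(d):
    T=np.array(d["world_to_cam"]);R,t=T[:3,:3],T[:3,3]
    v,u=np.mgrid[:400,:640]; Z=d["z_map"].astype(float)
    p=np.stack([u,v,np.ones_like(u)],-1)@np.linalg.inv(d["K"]).T*Z[...,None]
    return (p-t)@R
E
python3 - <<'E'
from h import *
d=dict(np.load("top0.npz"));P=cloud(d);im=d["image"]
for n,u,v in[("A",211,181),("B",176,231),("C",425,178),("D",417,267),("jar",209,272),("spool",460,216)]:
    s=np.s_[v-16:v+17,u-16:u+17];p=P[s].reshape(-1,3);c=im[s].reshape(-1,3)
    print(n,"base z",np.median(p[:,2]).round(1),"max",p[:,2].max().round(1))
    for lo,hi in((70,90),(52,64),(38,50)):
        k=(p[:,2]>lo)&(p[:,2]<hi)
        if k.sum()>4:
            q=p[k];(cx,cy),r=cv2.minEnclosingCircle(q[:,:2].astype(np.float32));print("  ",lo,k.sum(),q.mean(0).round(1),(round(cx,1),round(cy,1),round(r,1)),np.median(c[k],0))
g=im.min(2);s=np.zeros_like(g);s[140:245,245:370]=g[140:245,245:370]>175
n,l,st,ce=cv2.connectedComponentsWithStats(s.astype(np.uint8));M=[]
for i in range(1,n):
    if st[i,4]>150:
        w=ray(d,*ce[i],17);M.append(w);print(ce[i],st[i],w.round(1),P[l==i].mean(0).round(1))
M=np.array(M);print(np.linalg.norm(np.diff(M,axis=0),axis=1))
d=dict(np.load("side0.npz"));im=d["image"]
for u,v in((278,163),(316,168),(379,243),(297,255),):print(u,v,im[v-1:v+5,u-2:u+3].reshape(-1,3).mean(0))
i=cv2.resize(cv2.cvtColor(np.load("top0.npz")["image"][130:290,150:480],cv2.COLOR_RGB2BGR),None,fx=2.4,fy=2.4,interpolation=2);cv2.imwrite("pics/c.png",i)
E
```

```text
A base z 1.8 max 977.5
   70 50 [600.5 264.3  77.8] (600.8, 265.6, 9.3) [111.5  98.   78. ]
   52 170 [599.2 262.3  59.4] (601.3, 264.6, 21.4) [ 96. 129. 167.]
   38 24 [590.4 252.8  44.7] (598.3, 261.2, 20.0) [43.  64.  91.5]
B base z 1.8 max 977.5
   70 58 [478.  345.4  77.2] (478.4, 346.1, 9.4) [129.5 106.   84.5]
   52 174 [477.7 342.5  59.3] (478.0, 345.6, 20.8) [164. 174. 187.]
   38 29 [471.9 332.4  44.1] (476.0, 340.5, 19.8) [ 87.  97. 108.]
C base z 2.1 max 977.5
   70 51 [ 603.7 -260.6   78.2] (604.1, -261.2, 8.9) [104.  85.  73.]
   52 161 [ 601.9 -258.9   59.6] (603.5, -261.7, 21.4) [ 40.  61. 120.]
   38 24 [ 593.8 -249.2   44.1] (599.7, -257.5, 19.9) [14.  26.5 60.5]
D base z 2.0 max 977.5
   70 54 [ 386.3 -230.7   77.6] (386.3, -231.6, 8.7) [109.5  87.5  71. ]
   52 189 [ 386.2 -229.1   59.4] (386.4, -231.5, 20.6) [22. 22. 35.]
   38 21 [ 386.1 -216.1   45. ] (387.0, -225.8, 20.0) [ 4.  5. 14.]
jar base z 2.3 max 977.5
   52 50 [382.  250.2  61.5] (381.3, 258.2, 23.7) [180.  173.5 171. ]
   38 39 [381.8 240.8  43.6] (380.6, 250.9, 22.2) [100.  86.  69.]
spool base z 1.1 max 977.5
   38 132 [ 509.4 -343.4   44.8] (509.2, -343.6, 15.9) [167. 139. 107.]
[343.18154762 165.25      ] [333 156  21  20 336] [645.6 -64.3  17. ] [644.7 -64.   20.5]
[319.80857143 182.64857143] [309 173  22  21 350] [600.9  -4.1  17. ] [599.6  -4.   23.2]
[296.05013928 200.18384401] [286 190  21  21 359] [556.6  56.1  17. ] [556.   55.9  20.3]
[271.81769437 218.07506702] [261 208  22  22 373] [512.1 116.5  17. ] [511.3 115.9  22.7]
[74.91469565 74.7491433  75.07363645]
278 163 [112.5        131.06666667 142.83333333]
316 168 [ 67.06666667  94.8        128.53333333]
379 243 [50.16666667 57.26666667 91.3       ]
297 255 [43.66666667 40.7        42.9       ]
```

View pics/c.png

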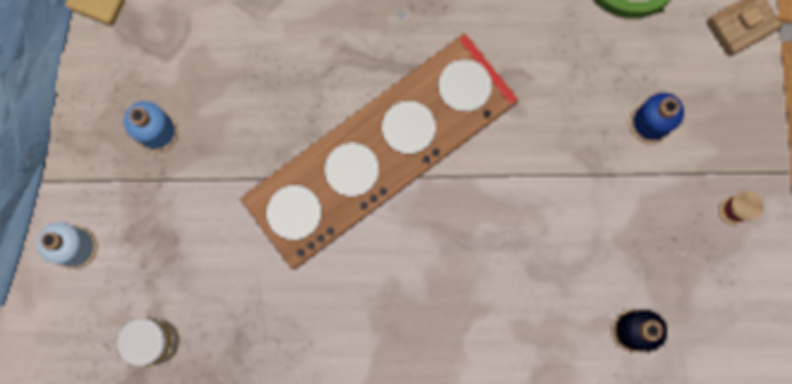

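Request:
servo_tool([
  [0.043,0.097,-0.022,0,0,0.076,1],
  [0.043,0.097,-0.022,0,0,0.076,1],
  [0.043,0.097,-0.022,0,0,0.076,1],
  [0.043,0.097,-0.022,0,0,0.076,1],
  [0.043,0.097,-0.022,0,0,0.076,1],
  [0.043,0.097,-0.022,0,0,0.076,1],
  [0.043,0.097,-0.022,0,0,0.076,1],
  [0.043,0.097,-0.022,0,0,0.076,1],
  [0.043,0.097,-0.022,0,0,0.076,1],
  [0.043,0.097,-0.022,0,0,0.076,1],
  [0.043,0.097,-0.022,0,0,0.076,1],
  [0.043,0.097,-0.022,0,0,0.076,1],
  [0,0,0,0,0,0,1],
  [0,0,0,0,0,0,1],
])

```text
clock: 1.85
position: [387.0, -231.1, 152.1]
ee_rot: [0.892, -0.452, -0.0, 0.0]
contact_force: [0.9, -0.2, -0.9]
gripper_width: 85.6
grasp_force: 0.0
```

Request:
servo_tool([
  [-0.002,-0.001,-0.1,0,0,0,1],
  [0,0,-0.1,0,0,0,1],
  [0,0,-0.1,0,0,0,1],
  [0,0,-0.08,0,0,0,1],
  [0,0,-0.047,0,0,0,1],
  [0,0,0,0,0,0,1],
  [0,0,0,0,0,0,0],
  [0,0,0,0,0,0,0],
  [0,0,0,0,0,0,0],
  [0,0,0,0,0,0,0],
  [0,0,0,0,0,0,0],
  [0,0,0,0,0,0,0],
  [0,0,0,0,0,0,0],
])

```text
clock: 3.48
position: [387.1, -231.6, 25.0]
ee_rot: [0.892, -0.451, 0.001, -0.0]
contact_force: [-0.7, -0.5, 5.8]
gripper_width: 40.7
grasp_force: 60.3
```

Request:
servo_tool([
  [0,0,0.06,0,0,0,0],
  [0,0,0.1,0,0,0,0],
  [0,0,0.1,0,0,0,0],
  [0,0,0.1,0,0,0,0],
  [0,0,0.08,0,0,0,0],
  [0.0417,0.116,0,0,0,0,0],
  [0.0417,0.116,0,0,0,0,0],
  [0.0417,0.116,0,0,0,0,0],
  [0.0417,0.116,0,0,0,0,0],
  [0.0417,0.116,0,0,0,0,0],
  [0.0417,0.116,0,0,0,0,0],
  [0.0417,0.116,0,0,0,0,0],
  [0.0417,0.116,0,0,0,0,0],
  [0.0417,0.116,0,0,0,0,0],
  [0.0417,0.116,0,0,0,0,0],
  [0,0,0,0,0,0,0],
  [0,0,0,0,0,0,0],
])

```text
clock: 5.6
position: [510.8, 116.4, 155.6]
ee_rot: [0.892, -0.451, -0.001, 0.0]
contact_force: [-0.1, -0.3, -0.9]
gripper_width: 40.8
grasp_force: 60.8
```

Request:
servo_tool([
  [0.004,0,-0.1,0,0,0,0],
  [0,0,-0.1,0,0,0,0],
  [0,0,-0.1,0,0,0,0],
  [0,0,-0.05,0,0,0,0],
  [0,0,-0.02,0,0,0,0],
  [0,0,-0.005,0,0,0,0],
  [0,0,0,0,0,0,0],
  [0,0,0,0,0,0,0],
])

```text
clock: 6.6
position: [513.3, 117.0, 44.3]
ee_rot: [0.892, -0.451, 0.0, -0.001]
contact_force: [-0.5, -0.1, -1.0]
gripper_width: 40.6
grasp_force: 60.8
```

Request:
servo_tool([
  [0,0,-0.006,0,0,0,0],
  [0,0,0,0,0,0,0],
  [0,0,0,0,0,0,1],
  [0,0,0,0,0,0,1],
  [0,0,0,0,0,0,1],
  [0,0,0,0,0,0,1],
  [0,0,0.1,0,0,0,1],
  [0,0,0.12,0,0,0,1],
  [0,0,0.15,0,0,0,1],
  [0.0305,-0.126,0,0,0,0,1],
  [0.0305,-0.126,0,0,0,0,1],
  [0.0305,-0.126,0,0,0,0,1],
  [0.0305,-0.126,0,0,0,0,1],
  [0.0305,-0.126,0,0,0,0,1],
  [0.0305,-0.126,0,0,0,0,1],
  [0.0305,-0.126,0,0,0,0,1],
  [0.0305,-0.126,0,0,0,0,1],
  [0.0305,-0.126,0,0,0,0,1],
  [0.0305,-0.126,0,0,0,0,1],
])

```text
clock: 8.98
position: [604.4, -262.5, 152.5]
ee_rot: [0.892, -0.451, -0.0, 0.0]
contact_force: [1.1, 0.6, -0.6]
gripper_width: 85.6
grasp_force: 0.0
```

```bash
cat >> h.py <<'E'
def tops():
    d=grab("top");P=cloud(d);out=[]
    m=((P[...,2]>88)&(P[...,2]<102)&(abs(P[...,0]-580)<110)&(abs(P[...,1]-26)<140)).astype(np.uint8)
    n,l,st,ce=cv2.connectedComponentsWithStats(m)
    for i in range(1,n):
        if st[i,4]>15: print("tube",cv2.minEnclosingCircle(P[l==i][:,:2].astype(np.float32)),P[l==i].mean(0).round(1))
    return d
E
python3 -c "
from h import *
d=tops();save(d,'pics/t1.png');print(arm.read_state()['position'])"
```

```text
tube ((512.4783325195312, 116.97306823730469), 8.830049514770508) [512.  117.   95.1]
[ 605.15837382 -266.69106302  152.20487843]
```

View pics/t1.png

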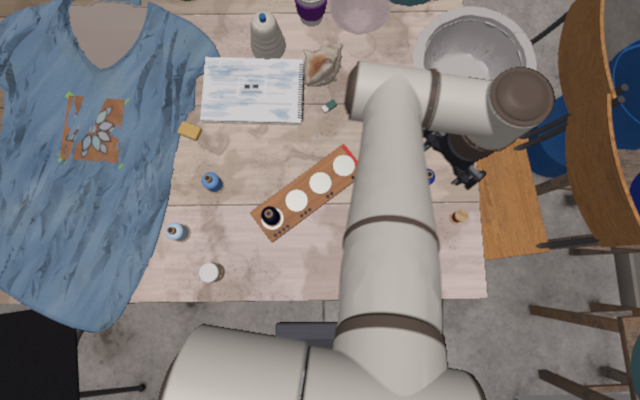

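The dark bobbin stands centred on the four-dot disc (pixel 270,214), with its tube top at (512.4, 117). Settling over the mid bobbin before descending.

Request:
servo_tool([
  [0,0,0,0,0,0,1],
  [0,0,0,0,0,0,1],
])

```text
clock: 9.28
position: [604.0, -260.6, 152.5]
ee_rot: [0.892, -0.451, -0.0, -0.0]
contact_force: [-0.3, -0.3, -0.1]
gripper_width: 85.3
grasp_force: 0.0
```

Request:
servo_tool([
  [0,-0.002,-0.1,0,0,0,1],
  [0,0,-0.1,0,0,0,1],
  [0,0,-0.1,0,0,0,1],
  [0,0,-0.08,0,0,0,1],
  [0,0,-0.045,0,0,0,1],
  [0,0,0,0,0,0,1],
  [0,0,0,0,0,0,0],
  [0,0,0,0,0,0,0],
  [0,0,0,0,0,0,0],
  [0,0,0,0,0,0,0],
  [0,0,0,0,0,0,0],
  [0,0,0,0,0,0,0],
])

```text
clock: 10.78
position: [605.2, -262.2, 26.5]
ee_rot: [0.892, -0.451, 0.001, -0.0]
contact_force: [-1.9, 0.0, 6.2]
gripper_width: 40.4
grasp_force: 60.9
```

Request:
servo_tool([
  [0,0,0.06,0,0,0,0],
  [0,0,0.1,0,0,0,0],
  [0,0,0.1,0,0,0,0],
  [0,0,0.1,0,0,0,0],
  [0,0,0.08,0,0,0,0],
  [-0.0157,0.106,0,0,0,0,0],
  [-0.0157,0.106,0,0,0,0,0],
  [-0.0157,0.106,0,0,0,0,0],
  [-0.0157,0.106,0,0,0,0,0],
  [-0.0157,0.106,0,0,0,0,0],
  [-0.0157,0.106,0,0,0,0,0],
  [-0.0157,0.106,0,0,0,0,0],
  [-0.0157,0.106,0,0,0,0,0],
  [-0.0157,0.106,0,0,0,0,0],
  [-0.0157,0.106,0,0,0,0,0],
  [0,0,0,0,0,0,0],
  [0,0,0,0,0,0,0],
  [0,0,0,0,0,0,0],
])

```text
clock: 13.02
position: [557.1, 55.3, 157.3]
ee_rot: [0.892, -0.452, -0.0, 0.0]
contact_force: [0.2, -0.3, -0.3]
gripper_width: 40.6
grasp_force: 60.6
```

Request:
servo_tool([
  [0,0.002,-0.1,0,0,0,0],
  [0,0,-0.1,0,0,0,0],
  [0,0,-0.1,0,0,0,0],
  [0,0,-0.05,0,0,0,0],
  [0,0,-0.02,0,0,0,0],
  [0,0,-0.011,0,0,0,0],
  [0,0,0,0,0,0,0],
  [0,0,0,0,0,0,0],
  [0,0,0,0,0,0,1],
  [0,0,0,0,0,0,1],
  [0,0,0,0,0,0,1],
  [0,0,0,0,0,0,1],
  [0,0,0.1,0,0,0,1],
  [0,0,0.12,0,0,0,1],
  [0,0,0.15,0,0,0,1],
])

```text
clock: 14.9
position: [556.5, 56.5, 154.2]
ee_rot: [0.892, -0.451, -0.001, 0.001]
contact_force: [0.6, -0.4, -0.3]
gripper_width: 85.3
grasp_force: 0.0
```

Request:
servo_tool([
  [-0.0261,0.0966,0,0,0,0,1],
  [-0.0261,0.0966,0,0,0,0,1],
  [-0.0261,0.0966,0,0,0,0,1],
  [-0.0261,0.0966,0,0,0,0,1],
  [-0.0261,0.0966,0,0,0,0,1],
  [-0.0261,0.0966,0,0,0,0,1],
  [-0.0261,0.0966,0,0,0,0,1],
  [-0.0261,0.0966,0,0,0,0,1],
  [-0.0261,0.0966,0,0,0,0,1],
  [-0.0261,0.0966,0,0,0,0,1],
  [0,0,0,0,0,0,1],
  [0,0,0,0,0,0,1],
  [0,0,0,0,0,0,1],
])

```text
clock: 16.52
position: [479.1, 345.6, 153.9]
ee_rot: [0.892, -0.452, -0.0, 0.0]
contact_force: [0.4, 0.3, -0.1]
gripper_width: 85.5
grasp_force: 0.0
```

```bash
python3 -c "
from h import *
d=tops();save(d,'pics/t2.png');s=arm.read_state();print(s['position'],s['joints'])"
```

```text
tube ((556.8502807617188, 56.62862014770508), 8.887269973754883) [556.5  56.7  95.2]
tube ((512.3651733398438, 116.9944839477539), 8.71445369720459) [512.1 116.9  95.3]
[479.11748353 345.63091972 153.9557225 ] [ 8.98837170e-01  3.92110998e-01 -1.87358017e-01 -1.30908728e-05
 -9.91528855e-01 -2.65964983e-01]
```

View pics/t2.png

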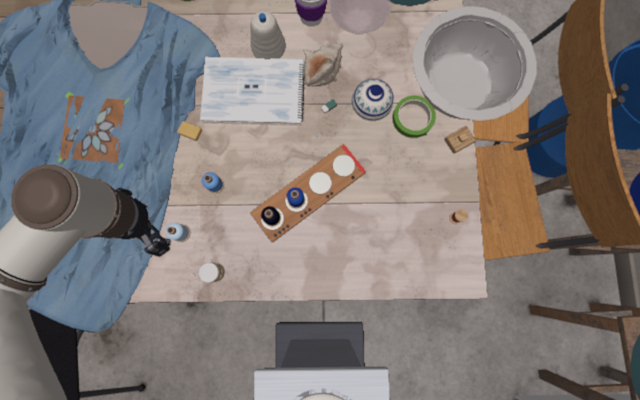

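Mid stands on three dots (296,197) and dark on four. The gripper is over the pale bobbin.

Request:
servo_tool([
  [-0.002,0.001,-0.1,0,0,0,1],
  [0,0,-0.1,0,0,0,1],
  [0,0,-0.1,0,0,0,1],
  [0,0,-0.08,0,0,0,1],
  [0,0,-0.048,0,0,0,1],
  [0,0,0,0,0,0,1],
  [0,0,0,0,0,0,0],
  [0,0,0,0,0,0,0],
  [0,0,0,0,0,0,0],
  [0,0,0,0,0,0,0],
  [0,0,0,0,0,0,0],
  [0,0,0,0,0,0,0],
])

```text
clock: 18.08
position: [478.9, 347.4, 26.8]
ee_rot: [0.892, -0.451, 0.0, -0.001]
contact_force: [-0.6, -0.2, 6.5]
gripper_width: 40.6
grasp_force: 60.7
```

Request:
servo_tool([
  [0,0,0.06,0,0,0,0],
  [0,0,0.1,0,0,0,0],
  [0,0,0.1,0,0,0,0],
  [0,0,0.1,0,0,0,0],
  [0,0,0.08,0,0,0,0],
  [0.0465,-0.114,0,0,0,0,0],
  [0.0465,-0.114,0,0,0,0,0],
  [0.0465,-0.114,0,0,0,0,0],
  [0.0465,-0.114,0,0,0,0,0],
  [0.0465,-0.114,0,0,0,0,0],
  [0.0465,-0.114,0,0,0,0,0],
  [0.0465,-0.114,0,0,0,0,0],
  [0.0465,-0.114,0,0,0,0,0],
  [0.0465,-0.114,0,0,0,0,0],
  [0.0465,-0.114,0,0,0,0,0],
  [0.0465,-0.114,0,0,0,0,0],
  [0.0465,-0.114,0,0,0,0,0],
  [0,0,0,0,0,0,0],
  [0,0,0,0,0,0,0],
  [0,0,0,0,0,0,0],
])

```text
clock: 20.58
position: [645.3, -62.7, 157.4]
ee_rot: [0.893, -0.451, -0.0, 0.0]
contact_force: [0.2, -0.8, -0.0]
gripper_width: 40.2
grasp_force: 60.7
```

Request:
servo_tool([
  [0,-0.004,-0.1,0,0,0,0],
  [0,0,-0.1,0,0,0,0],
  [0,0,-0.1,0,0,0,0],
  [0,0,-0.05,0,0,0,0],
  [0,0,-0.02,0,0,0,0],
  [0,0,-0.011,0,0,0,0],
  [0,0,0,0,0,0,0],
  [0,0,0,0,0,0,0],
  [0,0,0,0,0,0,1],
  [0,0,0,0,0,0,1],
  [0,0,0,0,0,0,1],
  [0,0,0,0,0,0,1],
  [0,0,0.1,0,0,0,1],
  [0,0,0.12,0,0,0,1],
  [0,0,0.15,0,0,0,1],
])

```text
clock: 22.45
position: [645.0, -64.8, 154.4]
ee_rot: [0.892, -0.451, -0.001, 0.001]
contact_force: [1.1, 0.1, -0.1]
gripper_width: 85.6
grasp_force: 0.0
```

Request:
servo_tool([
  [-0.0149,0.11,0,0,0,0,1],
  [-0.0149,0.11,0,0,0,0,1],
  [-0.0149,0.11,0,0,0,0,1],
  [-0.0149,0.11,0,0,0,0,1],
  [-0.0149,0.11,0,0,0,0,1],
  [-0.0149,0.11,0,0,0,0,1],
  [-0.0149,0.11,0,0,0,0,1],
  [-0.0149,0.11,0,0,0,0,1],
  [-0.0149,0.11,0,0,0,0,1],
  [-0.0149,0.11,0,0,0,0,1],
  [0,0,0,0,0,0,1],
  [0,0,0,0,0,0,1],
  [0,0,0,0,0,0,1],
])

```text
clock: 24.08
position: [601.1, 264.2, 154.2]
ee_rot: [0.892, -0.452, -0.0, 0.0]
contact_force: [0.2, -0.4, 0.3]
gripper_width: 85.3
grasp_force: 0.0
```

```bash
python3 -c "
from h import *
d=tops();s=arm.read_state();print(s['position'])"
```

```text
tube ((645.6054077148438, -64.99076843261719), 8.755887985229492) [645.  -65.   95.7]
tube ((557.114501953125, 57.084835052490234), 8.806085586547852) [556.8  56.6  95.2]
tube ((512.2791748046875, 117.09357452392578), 8.691644668579102) [512.  116.9  95.4]
[601.18818072 264.16169701 154.31001499]
```

Request:
servo_tool([
  [-0.001,0.003,-0.1,0,0,0,1],
  [0,0,-0.1,0,0,0,1],
  [0,0,-0.1,0,0,0,1],
  [0,0,-0.08,0,0,0,1],
  [0,0,-0.048,0,0,0,1],
  [0,0,0,0,0,0,1],
  [0,0,0,0,0,0,0],
  [0,0,0,0,0,0,0],
  [0,0,0,0,0,0,0],
  [0,0,0,0,0,0,0],
  [0,0,0,0,0,0,0],
  [0,0,0,0,0,0,0],
])

```text
clock: 25.62
position: [601.4, 266.6, 27.2]
ee_rot: [0.892, -0.451, 0.001, -0.001]
contact_force: [-1.0, 0.5, 6.5]
gripper_width: 40.9
grasp_force: 61.0
```

Request:
servo_tool([
  [0,0,0.06,0,0,0,0],
  [0,0,0.1,0,0,0,0],
  [0,0,0.1,0,0,0,0],
  [0,0,0.1,0,0,0,0],
  [0,0,0.08,0,0,0,0],
  [0,-0.1,0,0,0,0,0],
  [0,-0.1,0,0,0,0,0],
  [0,-0.1,0,0,0,0,0],
  [0,-0.1,0,0,0,0,0],
  [0,-0.1,0,0,0,0,0],
  [0,-0.1,0,0,0,0,0],
  [0,-0.1,0,0,0,0,0],
  [0,-0.1,0,0,0,0,0],
  [0,-0.098,0,0,0,0,0],
  [0,0,0,0,0,0,0],
  [0,0,0,0,0,0,0],
  [0,0,0,0,0,0,0],
])

```text
clock: 27.75
position: [600.7, -2.5, 157.9]
ee_rot: [0.893, -0.451, 0.0, -0.0]
contact_force: [-0.2, -0.2, -1.0]
gripper_width: 40.5
grasp_force: 60.7
```

Request:
servo_tool([
  [0,-0.004,-0.1,0,0,0,0],
  [0,0,-0.1,0,0,0,0],
  [0,0,-0.1,0,0,0,0],
  [0,0,-0.05,0,0,0,0],
  [0,0,-0.02,0,0,0,0],
  [0,0,-0.011,0,0,0,0],
  [0,0,0,0,0,0,0],
  [0,0,0,0,0,0,0],
  [0,0,0,0,0,0,1],
  [0,0,0,0,0,0,1],
  [0,0,0,0,0,0,1],
  [0,0,0,0,0,0,1],
  [0,0,0.1,0,0,0,1],
  [0,0,0.12,0,0,0,1],
  [0,0,0.15,0,0,0,1],
])

```text
clock: 29.62
position: [600.0, -4.6, 154.8]
ee_rot: [0.892, -0.451, -0.001, 0.001]
contact_force: [0.3, 0.0, 0.3]
gripper_width: 85.4
grasp_force: 0.0
```

Request:
servo_tool([
  [0,0.1,0.03,0,0,0,1],
  [0,0.1,0.03,0,0,0,1],
  [0,0.1,0,0,0,0,1],
  [0,0.1,0,0,0,0,1],
  [0,0.1,0,0,0,0,1],
  [0,0.1,0,0,0,0,1],
  [0,0.1,0,0,0,0,1],
  [0,0.1,0,0,0,0,1],
  [0,0.1,0,0,0,0,1],
  [0,0,0,0,0,0,1],
  [0,0,0,0,0,0,1],
  [0,0,0,0,0,0,1],
])

```text
clock: 31.12
position: [600.7, 264.6, 172.6]
ee_rot: [0.892, -0.452, -0.0, 0.0]
contact_force: [0.1, -0.7, 1.2]
gripper_width: 85.3
grasp_force: 0.0
```

```bash
python3 -c "
from h import *
d=tops();save(d,'pics/t3.png');s=arm.read_state();print(s['position'])"
```

```text
tube ((645.7952270507812, -65.14793395996094), 8.632326126098633) [645.2 -64.9  95.6]
tube ((601.1255493164062, -5.291171073913574), 8.574494361877441) [600.4  -5.3  95. ]
tube ((556.8209838867188, 57.6824951171875), 9.289925575256348) [556.6  56.8  95.3]
tube ((512.4199829101562, 117.20060729980469), 8.720223426818848) [512.2 117.1  95.2]
[600.75294596 264.59210622 172.63996432]
```

View pics/t3.png

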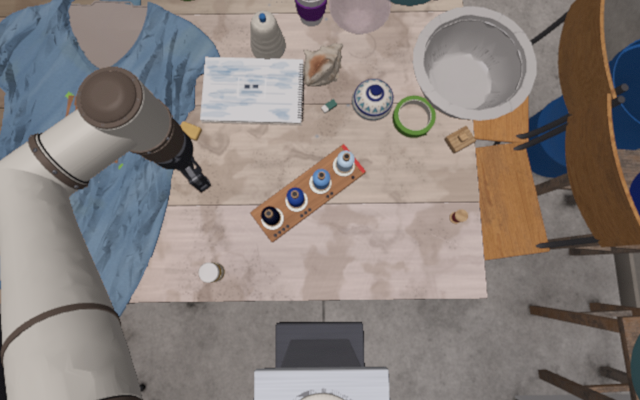

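All four bobbins stand on their discs in shade order: pale (345,161), light (320,180), mid (296,197), dark (270,214). Each axis is within about 2 mm of its disc centre. The jar (209,272) and spool (460,216) have not moved, and the gripper is clear.

```bash
python3 -c "
from bench import arm
print(arm.job_done())"
```

```text
the job is handed in; nothing more can be done
None
```

The job is handed in: the four bobbins stand pale to dark on discs one to four, each within about 2 mm of its disc centre in the last top view, and the yellow jar and red spool were left alone; no verdict was returned.

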